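# Press the label holder home behind the shelf lip

### The arm

A 6-joint arm with a two-finger parallel gripper is mounted at the origin on a cart in front of the work surface, level with it; the furniture and walls round the work are solid. World frame = base frame: x ahead of the robot, y to its left, z up, the work surface at z = 0. Lengths are in m, angles in rad, forces in N, time in s.
With the tool pointing down it reaches from about 0.375 to 0.9 m from the base axis. Payload 3.1 kg.
Tool frame: the origin (TCP) lies on the centre line of the jaws, within the pads' length; the fingertips stand robot.tcp_to_tips ahead of it and the grasp point (between the pads) lies 3 mm ahead of it (robot.tcp_to_tips is the distance from the TCP to the fingertips, in m); z points along the fingers, y is the line along which they close (so a half turn about z gives the same grasp; the last joint's range is limited). The gripper opens to 87 mm and grips with 3 to 60 N. Pads are 19 mm wide; open, the fingers measure 117 mm over their backs; the gripper's body (75 mm by 190 mm) begins 51 mm behind the grasp point.
Start: joints at [1.002, 0.527, 1.433, -0, 1.181, -0.178], TCP at [0.238, 0.578, 0.245] pointing down, gripper open.
Joint ranges: [-3.08, 3.08], [-0.75, 2.2], [0.22, 2.44], [-1.43, 4.57], [0, 2.65], [-2.85, 2.85]. Speed limits (rad/s): [2.79, 2.79, 3.14, 3.14, 3.14, 3.14].

### API

Orientations are given as a unit quaternion [x, y, z, w].
In Python, from rig import robot gives the robot as it stands. The module is installed in compiled form; this text tells all that it offers.
- The arm moves only by the shell command python3 -m jog 'ROWS' [FORCE]. ROWS is JSON, one flat list of numbers, 5 for each row, row after row: the finger opening in m, from 0 to 0.087, then the shift along the tool's x, y, z in m, then the turn about the tool's z in units of 10 degrees (1.0 is 10 degrees). In form: [claw, x, y, z, roll, claw, x, y, z, roll, ...]. A call has 1 to 20 rows; each row shifts and turns the commanded pose from where the row before left it, along the tool's axes as they then stand; what a row does not reach is not made up. A row lasts 1/8 s, in which the tool goes at most 62.5 mm and 10.7 degrees, less where a joint would pass 70% of its speed; a pose out of reach is approached as far as the arm can. A call with a gripper value outside its range is refused whole. The fingers move at their own pace and stop on an object; FORCE is the grip in N (left out, the last holds). Time passes only in rows, so rows that do not move let the fingers close. It gives the time, the measured TCP pose, the force, the opening and the grip force at its end, in the units of the state.
- robot.get_obs(): the state, without advancing time (a new reading comes with each control period).
- robot.camera(name): name is "scene" or "top"; returns the picture (400x640x3 uint8, blue, green, red); there is no depth.
- robot.camera_model(name): a dict with "fx", "fy", "cx", "cy" (pixels), "distortion" ([k1, k2, p1, p2, k3] as OpenCV has them; the pictures are not rectified), "R" (3x3) and "t" (3): a world point X has camera coordinates R X + t. Camera axes: x right, y down, z forward; pixel columns grow to the right and rows downward; lengths in m; the calibration is good to about 2 mm. A picture is of the moment at which its call begins. camera_model takes no time and is no camera call.
- robot.hand_in(): hands the job in; it is judged then, once.
Trained networks look in the newest picture that a camera, given by its name, has taken for a name from the list of things; names that differ only in an ending like _2 or _b are one class to them, and where a whole thing is asked for, a point or a joint stands for the part that bears it (a point fixed in the world has none). Each returns a list of dicts, best first, with "conf" (0 to 1); they miss things now and then, are a little off and sometimes report something else, mostly with a low value. They report only what shows in the picture. A call takes as long as a camera call. They do not tell look-alikes from the thing itself.
- robot.look_for(camera, label): "extent" ([centre column, centre row, width, height] in pixels, round what is visible of it).
- robot.outline_of(camera, label): "region" (400x640 bool, what is visible of it) and "extent" ([centre column, centre row, width, height] in pixels, round what is visible of it).
The state is a dict: "time": time; "q": joint angles; "joint_velocities": joint speeds; "joint_torque": joint torques, N m; "position": TCP position; "tool_rot": TCP orientation; "ft_force": force on the tool from outside, world axes, zero at the start; "moment": the same for the moment, N m; "grip_width": finger opening in m; "grip_force": force on a finger pad.
Only numpy, scipy, OpenCV 4.12 (cv2) and the standard library are available. Lean on these libraries where they do the work, as an engineer would, in place of code of your own. Each camera call takes 0.05 s, during which the arm holds its last target. There are 200 camera calls.

### The job

Take the wider of the two label holders out of the wooden stand, and push it down behind the metal lip along the front edge of the little fixings shelf, into the bay between the end blocks, upright and with its card facing out over the lip. Press it fully home against the sprung strip hidden in the bottom and finish while still holding it pressed home, firmly but without forcing it, so that it can be screwed fast. Leave the narrower holder in the stand and do not disturb the box and the tin on the shelf.

Things in the scene. Friction and masses are not known exactly. Their poses are not given: they have to be found in the camera images.
- wide_mid (a point): Centre of the wide label holder: flat plywood plate 9 mm thick (x), 90 mm wide (y), 90 mm tall (z), 0.08 to 0.14 kg; this point is 45 mm above its foot. The lowest 4 mm are thinned to 6 mm. Own -x is the front with a blank paper card in an aluminium frame; z is up. It starts upright in one of the stand's two slots, its foot 8 mm above the bench, front towards the robot.
- wide_card (a point): Middle of the card on the front face of the wide holder, 4.5 mm in front of its middle plane and 66 mm above its foot; axes as the holder.
- narrow_mid (a point): Centre of the narrow label holder: just like the wide one but 60 mm wide; stands in the other slot of the stand. To be left where it is.
- stand: Fixed hardwood block 70 mm (x) by 270 mm (y) by 30 mm high with two slots 11.5 mm by 95 mm, 22 mm deep, open at the top, centred 68 mm to either side (own y = +68 and -68 mm). Origin: centre of its underside on the bench. Own -x looks towards the robot, give or take 15 degrees.
- rack: Fixed low plywood shelf, 240 mm wide (y). Origin: on the bench straight below the middle of the label bay; own -x is its front, towards the robot within 15 degrees; z up. The aluminium lip's inner face is at own x = -7 mm; it flares outward from 38 to 48 mm height. The shelf's front face behind it is at x = +7 mm, so the channel is 14 mm wide. End blocks 37 mm high bound the bay at y = +-48.5 mm.
- bay (a point): Middle of the bay's mouth, level with the shelf's top, 52 mm above the bench straight over the rack's origin; axes as the rack. The shelf reaches 145 mm behind it; nothing stands on it nearer than 45 mm to the bay.
- strip (a joint): Sprung steel strip in the bottom of the bay: 0 = up (top 20 mm above the bench), 0.008 = fully down at its stop (top 12 mm above the bench). It starts to give at about 2.5 N, meets its stop at about 6.5 N and springs back when let go; the holder's weight does not move it. With the holder home its centre is 57 mm above the bench and 54 mm of it stand above the lip.
- wax_tin_mid (a point): Centre of a round flat tin, 78 mm across and 34 mm high, standing loose on the shelf about 92 mm behind the bay, beside the screw box; this point is 17 mm above the shelf.
- screw_box_mid (a point): Centre of a small closed cardboard box of screws, 55 by 80 mm and 39 mm high, standing loose on the shelf about 98 mm behind the bay; this point is 19.5 mm above the shelf.
There are look-alikes about, which are no part of the job. What is shaped like the part that bears wide_mid but red is not meant.

How it is judged:
On the way, in this order (a step that is already met when the one before it is completed fails the run):
1. the wide holder is lifted clear of the stand in the fingers (height (world z) of wide_mid above 0.085 m and contact force between the fingers and wide above 1 N), for 0.1 s.
2. its foot is in the bay behind the lip, card outward (z of wide_mid in the frame of rack below 0.083 m and horizontal distance between wide_mid and bay below 0.01 m and x of wide_card in the frame of rack below 0 m), for 0.1 s.
At the end, for the whole second after the job is handed in: Wide holder in the bay, card outward, upright within 7 degrees, within 10 mm of the middle, at rest; held by the fingers with the strip at least 6.5 mm down and 4 to 40 N on it. Narrow holder within 20 mm, box and tin within 30 mm of where they stood (value of joint strip above 0.0065 m and z of wide_mid in the frame of rack below 0.06 m and horizontal distance between wide_mid and bay below 0.01 m and angle between wide_mid's own z axis and vertical below 0.12 rad and x of wide_card in the frame of rack below 0 m and contact force between wide and strip between 4 and 40 N and contact force between the fingers and wide above 2 N and linear speed of wide below 0.02 m/s and distance of narrow_mid from where it was at the start of the episode below 0.02 m and distance of each of screw_box_mid, wax_tin_mid from where it was at the start of the episode below 0.03 m); the arm keeps its last pose, push and grip.
It fails at once if the narrow holder is pulled from the stand or knocked about (distance of narrow_mid from where it was at the start of the episode above 0.03 m).
It fails at once if the box or the tin on the shelf is knocked about (distance of any of screw_box_mid, wax_tin_mid from where it was at the start of the episode above 0.04 m).
It also fails if it takes over 32 s, if anything falls off the work surface, if the arm or the gripper's body presses on something with over 40 N, if the wrist force passes 120 N, or if a joint passes its speed limit or range.

## Working session

There is one attempt and no reset: what is moved stays moved. The work goes in short steps, Python scripts to look and compute and a shell command to move; the robot and the scene stay as the last step left them, time stands still between calls to the robot, and variables do not carry over. Pictures are saved under pics/ and viewed, at most 10 in all, crops included, and the job is handed in when it is done.

```bash
mkdir -p pics; cat > h.py <<'E'
import numpy as np, cv2
from rig import robot
def ray(cam,uv):
    m=robot.camera_model(cam);K=np.array([[m['fx'],0,m['cx']],[0,m['fy'],m['cy']],[0,0,1.]])
    n=cv2.undistortPoints(np.array(uv,float).reshape(-1,1,2),K,np.array(m['distortion'])).reshape(-1,2)
    R=np.array(m['R']);t=np.array(m['t'])
    return -R.T@t, np.c_[n,np.ones(len(n))]@R
def at_z(cam,uv,z):
    c,d=ray(cam,uv); return c+d*((z-c[2])/d[:,2])[:,None]
def proj(cam,X):
    m=robot.camera_model(cam);K=np.array([[m['fx'],0,m['cx']],[0,m['fy'],m['cy']],[0,0,1.]])
    return cv2.projectPoints(np.array(X,float).reshape(-1,3),cv2.Rodrigues(np.array(m['R']))[0],np.array(m['t'],float),K,np.array(m['distortion']))[0].reshape(-1,2)
E
python3 - <<'E'
from h import *
for c in ("scene","top"):
    cv2.imwrite(f"pics/{c}0.png",robot.camera(c))
    m=robot.camera_model(c); print(c,np.round(-np.array(m['R']).T@m['t'],3),m['fx'])
    for l in ("wide_mid","narrow_mid","stand","rack","screw_box_mid","wax_tin_mid"):
        print(l,[(np.round(d['extent']),round(d['conf'],2)) for d in robot.look_for(c,l)])
o=robot.get_obs();print(o['tool_rot'],o['time'],robot.tcp_to_tips,o['position'],o['ft_force'])
E
```

```text
scene [ 0.018 -0.596  0.516] 402.8465940106455
wide_mid [(array([325., 255.,  38.,  64.]), 0.78), (array([408., 228.,  44.,  52.]), 0.72), (array([270., 220.,  34.,  36.]), 0.68)]
narrow_mid [(array([224., 196.,  20.,  37.]), 0.94)]
stand [(array([252., 228., 110.,  64.]), 0.61)]
rack [(array([347., 197., 124.,  72.]), 0.61), (array([269., 221.,  36.,  44.]), 0.16)]
screw_box_mid [(array([336., 165.,  40.,  34.]), 0.73)]
wax_tin_mid [(array([370., 180.,  36.,  29.]), 0.85), (array([347., 197., 124.,  72.]), 0.21)]
top [ 0.441 -0.114  0.9  ] 375.1862301115829
wide_mid [(array([375., 259.,   6.,  33.]), 0.81), (array([312., 263.,  43.,   9.]), 0.69), (array([403., 188.,  21.,  46.]), 0.56), (array([320., 166., 105.,  73.]), 0.25)]
narrow_mid [(array([317., 165., 101.,  73.]), 0.73), (array([250., 268.,  37.,   6.]), 0.51)]
stand [(array([283., 266., 116.,  36.]), 0.76)]
rack [(array([319., 165., 108.,  70.]), 0.84)]
screw_box_mid [(array([291., 150.,  37.,  33.]), 0.93), (array([320., 166., 106.,  76.]), 0.66)]
wax_tin_mid [(array([338., 150.,  36.,  36.]), 0.62), (array([320., 166., 104.,  74.]), 0.23)]
[1.94121691e-01 9.80977450e-01 9.53370696e-05 4.22732497e-05] 0.7 0.022 [0.2380484  0.5779202  0.24462733] [ 0.13086124 -0.49950902 -0.54347893]
```

View pics/scene0.png

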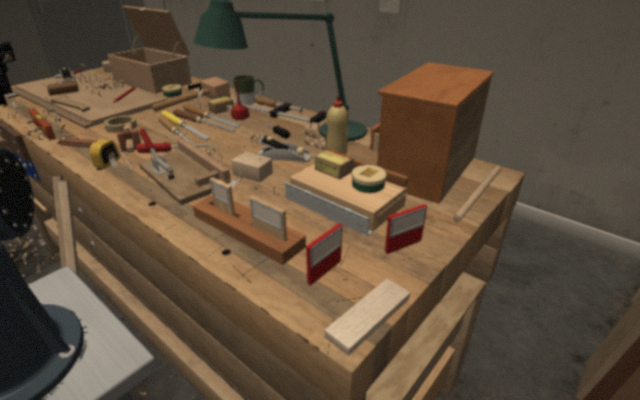

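View pics/top0.png

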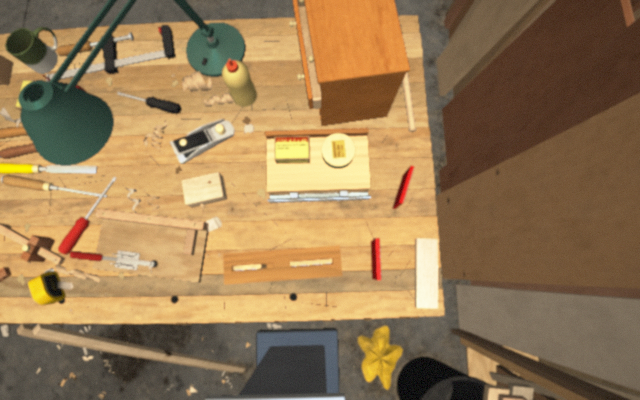

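The scene view shows the stand with two holders: narrow at (224,196) and wide at (270,220). Things that could be taken for the wide holder are the red plates at (325,255) and (408,228) in scene, or (377,259) and (403,188) in top. The one I want is the pale one in the stand, at (270,220) in scene and (312,263) in top.

```bash
python3 - <<'E'
from h import *
t=robot.camera("top"); s=robot.camera("scene")
a=cv2.resize(t[130:285,215:375],None,fx=3.8,fy=3.8,interpolation=3)
cv2.imwrite("pics/tc.png",a)
cv2.imwrite("pics/sc.png",cv2.resize(s[150:270,190:320],None,fx=4.9,fy=4.9,interpolation=3))
for cam,l,z in (("top","stand",.03),("top","rack",.05),("top","wide_mid",.098),("top","narrow_mid",.098),("top","screw_box_mid",.091),("top","wax_tin_mid",.086)):
    for d in robot.outline_of(cam,l)[:3]:
        p=np.argwhere(d['region'])[:,::-1]
        X=at_z(cam,p,z)[:,:2]
        r=cv2.minAreaRect((X*1000).astype(np.float32))
        print(l,round(d['conf'],2),np.round(d['extent']),np.round(X.mean(0)*1000),np.round(r[0],1),np.round(r[1],1),round(r[2],1))
E
```

```text
stand 0.66 [284. 266. 115.  35.] [447. -26.] [446.9 -26. ] [ 72.6 269. ] 2.5
stand 0.56 [314. 262.  38.   6.] [451. -98.] [450.3 -94.5] [13.5 91.7] 5.0
rack 0.57 [320. 166. 104.  72.] [ 662. -115.] [ 677.2 -111.4] [246.2 179.4] 89.0
wide_mid 0.85 [376. 259.   9.  37.] [ 454. -231.] [ 454.7 -230.8] [20.3 86. ] 89.4
wide_mid 0.83 [404. 189.  20.  44.] [ 605. -299.] [ 606.8 -299.2] [ 20.1 102.8] 68.0
wide_mid 0.73 [311. 264.  42.   9.] [450. -96.] [450.  -93.9] [10.2 84.9] 3.1
narrow_mid 0.6 [248. 270.  31.   4.] [445.  41.] [444.   37.2] [63.6  8.3] 88.7
screw_box_mid 0.88 [293. 151.  36.  35.] [702. -56.] [701.9 -56.3] [81.6 63.4] 88.4
wax_tin_mid 0.86 [339. 153.  36.  36.] [ 697. -161.] [ 697.2 -162.5] [76.9 84.9] 88.4
```

View pics/tc.png

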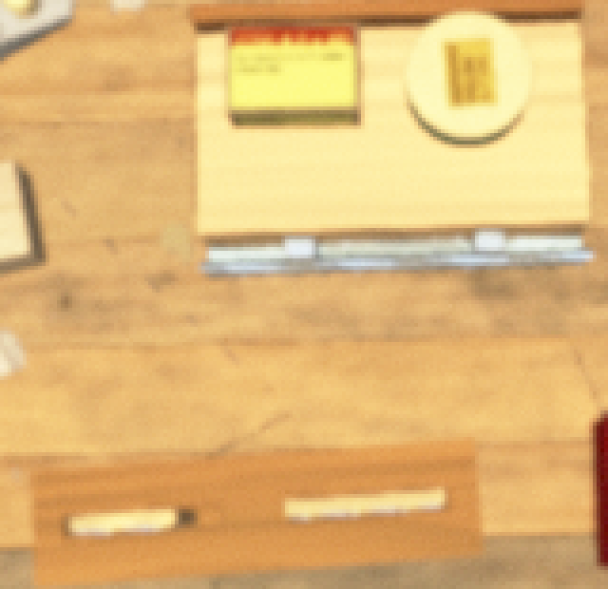

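View pics/sc.png

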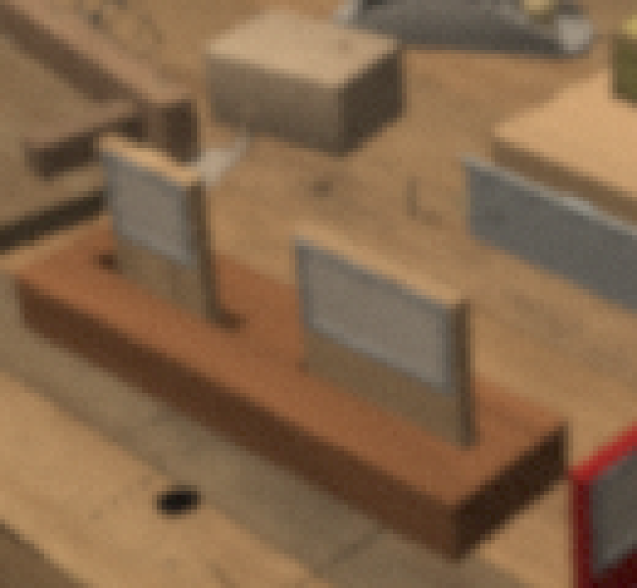

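The crops confirm it: the pale wide holder stands in the right-hand slot with its card towards the robot, top edge at crop (285–445, 500). The rack's lip runs along crop row 265, with white end-block tops at crop (300,247) and (490,240). Next I compute the rack pose and make the first move over the holder.

```bash
python3 - <<'E'
from h import *
f=lambda p:np.array(p)/3.8+np.array([215,130])-.37
P=lambda n,p,z:print(n,np.round(at_z("top",f(p),z)[:,:2]*1000,1).tolist())
P("shelf front edge",[[196,233],[588,222]],.052)
P("lip top outer",[[203,272],[590,260]],.048)
P("blocks",[[285,247],[316,247],[475,240],[505,239]],.037)
P("wide top",[[285,500],[445,489],[290,518],[446,506]],.098)
P("narrow",[[70,518],[176,510]],.098)
E
python3 -m jog '[0.087,0,0,0,0.94, 0.087,0,0,0,0.94, 0.087,0,0,0,0.94, 0.087,0,0,0,0.94, 0.087,0,0,0,0.94, 0.087,0,0,0,0.94, 0.087,0,0,0,0.84, 0.087,-0.03,0.009,0,0, 0.087,-0.055,0.014,0,0, 0.087,-0.055,0.014,0,0, 0.087,-0.055,0.014,0,0, 0.087,-0.055,0.014,0,0, 0.087,-0.055,0.014,0,0, 0.087,-0.055,0.014,0,0]' 30
```

```text
shelf front edge [[616.2, 6.9], [616.5, -231.4]]
lip top outer [[592.8, 3.2], [593.7, -232.0]]
blocks [[609.0, -45.9], [608.4, -65.0], [610.2, -163.1], [610.3, -181.6]]
wide top [[454.0, -48.8], [457.6, -137.9], [444.0, -51.4], [448.3, -138.1]]
narrow [[447.0, 71.0], [450.0, 11.9]]
time: 2.85
position: [0.3492, 0.2213, 0.2449]
tool_rot: [0.689, 0.724, 0.001, 0.0]
ft_force: [0.8, -0.7, 0.1]
grip_width: 0.087
grip_force: 0.0
```

```bash
python3 -m jog '[0.087,-0.053,0.0143,0,0, 0.087,-0.053,0.0143,0,0, 0.087,-0.053,0.0143,0,0, 0.087,-0.053,0.0143,0,0, 0.087,-0.053,0.0143,0,0, 0.087,-0.053,0.0143,0.02,0, 0.087,-0.002,0,0.05,0, 0.087,0,0,0.05,0, 0.087,0,0,0.035,0, 0.087,0,0,0.009,0, 0.087,0,0,0,0]' 8
python3 - <<'E'
from h import *
cv2.imwrite("pics/g.png",np.hstack([cv2.resize(robot.camera(c)[y:y+140,x:x+130],None,fx=3,fy=3) for c,x,y in (("scene",205,140),("top",250,190))]))
E
```

```text
time: 4.22
position: [0.4502, -0.0927, 0.0807]
tool_rot: [0.69, 0.724, -0.0, -0.0]
ft_force: [-0.2, -0.4, -0.1]
grip_width: 0.087
grip_force: 0.0
```

View pics/g.png

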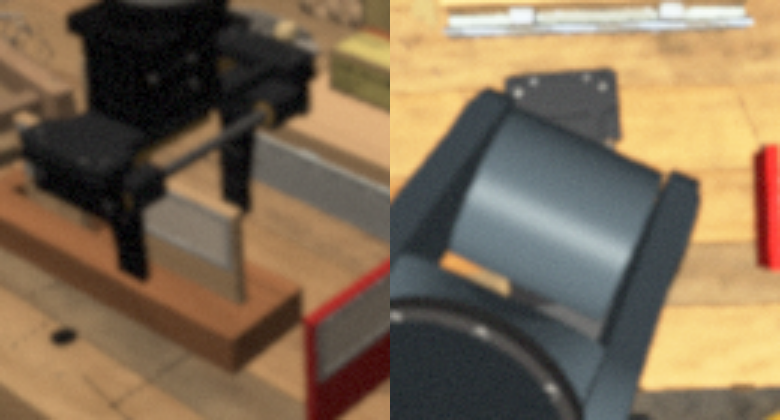

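The scene crop shows the open fingers straddling the wide holder, with the front finger at about crop (130,250). Now I close.

```bash
python3 -m jog '[0.0,0,0,0,0, 0.0,0,0,0,0, 0.0,0,0,0,0, 0.0,0,0,0,0, 0.0,0,0,0,0, 0.0,0,0,0,0, 0.0,0,0,0,0, 0.0,0,0,0,0]' 8; python3 -m jog '[0.0,0,0,0,0, 0.0,0,0,0,0]' 30
```

```text
time: 5.32
position: [0.4499, -0.0925, 0.0805]
tool_rot: [0.69, 0.724, -0.0, -0.0]
ft_force: [-0.2, 0.3, 0.3]
grip_width: 0.0146
grip_force: 0.0
time: 5.58
position: [0.4505, -0.0928, 0.0806]
tool_rot: [0.69, 0.724, 0.0, 0.001]
ft_force: [1.1, -0.0, -2.0]
grip_width: 0.009
grip_force: 30.0
```

```bash
python3 -m jog '[0.0,0,0,-0.01,0, 0.0,0,0,-0.03,0, 0.0,0,0,-0.03,0, 0,0,0,0,0.25, 0.0,-0.004,0.032,0,0, 0.0,-0.004,0.032,0,0, 0.0,-0.004,0.032,0,0, 0.0,-0.004,0.032,0,0, 0.0,-0.004,0.030,0,0,0,0,0,0,0,0,0,0,0,0]'
python3 - <<'E'
from h import *
for c in ("top","scene"):
    i=robot.camera(c); ds=robot.outline_of(c,"wide_mid")
    print(c,[(np.round(d['extent'],1),round(d['conf'],2)) for d in ds])
    cv2.imwrite(f"pics/h_{c}.png",i)
t=cv2.imread("pics/h_top.png");s=cv2.imread("pics/h_scene.png")
cv2.imwrite("pics/h.png",np.hstack([cv2.resize(s[110:230,260:420],None,fx=2.5,fy=2.5,interpolation=3),cv2.resize(t[120:240,240:400],None,fx=2.5,fy=2.5,interpolation=3)]))
E
```

```text
time: 6.95
position: [0.6061, -0.1111, 0.1503]
tool_rot: [0.705, 0.709, -0.001, -0.002]
ft_force: [-0.5, 0.1, -0.8]
grip_width: 0.0086
grip_force: 30.0
top [(array([374.8, 257.2,  10.8,  33.5]), 0.62), (array([402.5, 187.8,  23. ,  45.2]), 0.54)]
scene [(array([323.7, 255.3,  36.8,  64.4]), 0.92), (array([407.1, 226.6,  43.1,  52.7]), 0.88), (array([328.5, 171.4,  33.7,  40.9]), 0.56)]
```

View pics/h.png

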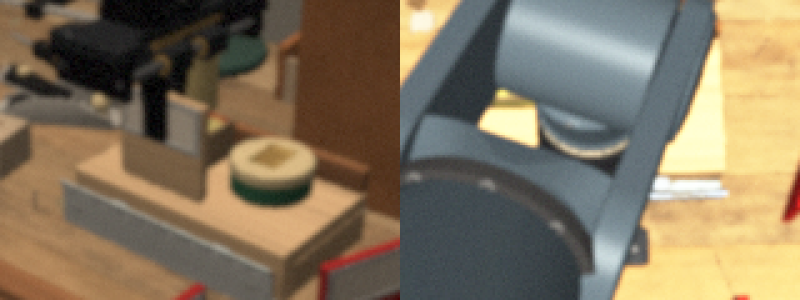

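The scene crop shows the holder upright in the fingers above the shelf front, its foot at crop (125–205, 175–200). The top view is blocked by the arm. I'll overlay model edges on the scene picture to check the offset.

```bash
python3 - <<'E'
from h import *
o=robot.get_obs();p=np.array(o['position']);print(p,o['tool_rot'])
from scipy.spatial.transform import Rotation as Ro
R=Ro.from_quat(o['tool_rot']).as_matrix();ey=R[:,1];ex=R[:,0];print(np.degrees(np.arctan2(ey[1],ey[0])),R[:,2])
s=cv2.imread("pics/h_scene.png");S=4.5;x0,y0=280,125
a=cv2.resize(s[y0:y0+130,x0:x0+145],None,fx=S,fy=S,interpolation=3)
def line(X,col):
    q=((proj("scene",X)-[x0,y0]+.5)*S)
    cv2.polylines(a,[np.int32(np.round(q))],False,col,1,cv2.LINE_AA)
rk=np.array([609,-113.5])/1000
r=lambda x,y,z:[rk[0]+x,rk[1]+y,z]
line([r(.007,-.12,.052),r(.007,.12,.052)],(0,255,0))           # shelf front edge
line([r(.007,-.12,.052),r(.145,-.12,.052)],(0,255,0))
line([r(.007,-.0485,.037),r(-.007,-.0485,.037)],(255,0,255))
c=p-ex*0.0012+np.array([0,0,.053-.0806])
h=lambda x,y,z:c+ey*x+ex*y+np.array([0,0,z])
line([h(-.0045,.045,-.041),h(-.0045,-.045,-.041),h(-.0045,-.045,.045),h(-.0045,.045,.045),h(-.0045,.045,-.041)],(0,0,255))
line([h(-.0045,-.045,-.041),h(.0045,-.045,-.041),h(.0045,-.045,.045),h(-.0045,-.045,.045)],(0,0,255))
cv2.imwrite("pics/ov.png",a)
E
```

```text
[ 0.60684023 -0.11143313  0.15061259] [ 7.05251152e-01  7.08957184e-01 -3.41191831e-04 -6.38118684e-04]
0.30031136926091834 [-1.38604951e-03  4.16287073e-04 -9.99998953e-01]
```

View pics/ov.png

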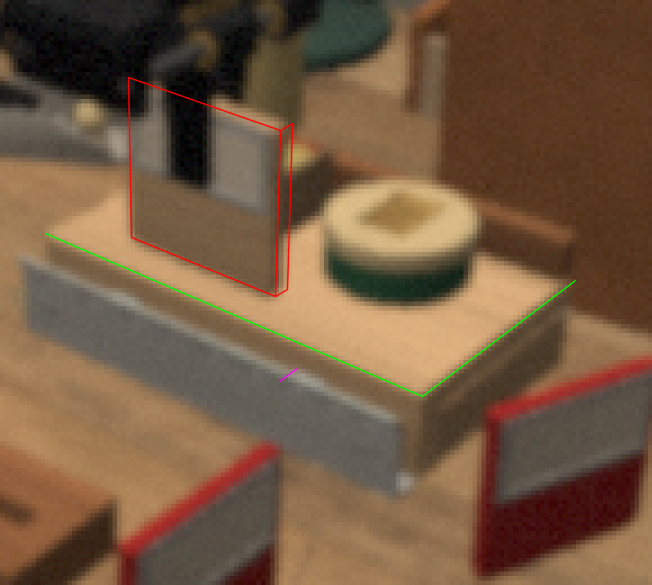

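The overlay agrees with the picture: the shelf edge runs through (46,235)–(422,396) and the holder outline matches to within about 2 mm. The remaining shift is about +1.8 mm in x and −0.9 mm in y. I apply it, then lower with force checks.

```bash
python3 -m jog '[0,-0.001,0.0018,0,0, 0,0,0,0.01,0, 0,0,0,0.012,0,0,0,0,0,0,0,0,0,0,0]'; python3 -m jog '[0,0,0,0.003,0, 0,0,0,0.003,0, 0,0,0,0.003,0,0,0,0,0.003,0,0,0,0,0,0]'
```

```text
time: 7.78
position: [0.6098, -0.1127, 0.1282]
tool_rot: [0.705, 0.709, -0.0, -0.0]
ft_force: [0.2, -0.4, -1.2]
grip_width: 0.0088
grip_force: 30.0
time: 8.4
position: [0.6096, -0.1126, 0.1162]
tool_rot: [0.705, 0.709, -0.0, -0.0]
ft_force: [0.4, 0.1, -1.3]
grip_width: 0.0085
grip_force: 30.0
```

```bash
python3 -m jog '[0,0,-0.0007,0.003,0, 0,0,0,0.003,0, 0,0,0,0.003,0,0,0,0,0.003,0,0,0,0,0,0]'; python3 -m jog '[0,0,0,0.003,0, 0,0,0,0.003,0, 0,0,0,0.003,0,0,0,0,0.001,0,0,0,0,0,0]'
```

```text
time: 9.02
position: [0.6089, -0.1126, 0.1042]
tool_rot: [0.705, 0.709, -0.0, -0.0]
ft_force: [0.1, 0.2, -1.2]
grip_width: 0.0092
grip_force: 30.0
time: 9.65
position: [0.6091, -0.1127, 0.0944]
tool_rot: [0.705, 0.709, -0.0, -0.0]
ft_force: [-0.1, 0.5, -1.0]
grip_width: 0.0088
grip_force: 30.0
```

```bash
python3 -m jog '[0,0,0,0.002,0, 0,0,0,0.002,0, 0,0,0,0.002,0,0,0,0,0.002,0,0,0,0,0,0,0,0,0,0,0]'; python3 -m jog '[0,0,0,0.001,0, 0,0,0,0.001,0, 0,0,0,0,0,0,0,0,0,0]'
```

```text
time: 10.4
position: [0.6094, -0.1128, 0.0869]
tool_rot: [0.705, 0.709, 0.0, 0.0]
ft_force: [-1.2, 0.0, 3.9]
grip_width: 0.0086
grip_force: 30.0
time: 10.9
position: [0.6094, -0.1128, 0.0847]
tool_rot: [0.705, 0.709, 0.0, 0.0]
ft_force: [-0.7, 0.6, 5.3]
grip_width: 0.0086
grip_force: 30.0
```

```bash
python3 -m jog '[0,0,0,0.001,0, 0,0,0,0,0, 0,0,0,0,0]'; python3 -m jog '[0,0,0,0.001,0, 0,0,0,0,0,0,0,0,0,0]'
```

```text
time: 11.28
position: [0.6094, -0.1128, 0.0845]
tool_rot: [0.705, 0.709, 0.0, 0.0]
ft_force: [-1.6, -0.7, 9.2]
grip_width: 0.0089
grip_force: 30.0
time: 11.65
position: [0.6095, -0.1128, 0.0844]
tool_rot: [0.705, 0.709, 0.0, 0.001]
ft_force: [-1.9, 1.2, 14.3]
grip_width: 0.0086
grip_force: 30.0
```

The motion stopped with the holder centre at about 57 mm and roughly 15 N of push, so it is on the strip's stop. One check picture before handing in.

```bash
python3 -m jog '[0,0,0,0,0,0,0,0,0,0,0,0,0,0,0]'; python3 - <<'E'
from h import *
cv2.imwrite("pics/end.png",cv2.resize(robot.camera("scene")[110:240,260:420],None,fx=4.5,fy=4.5,interpolation=3))
E
```

```text
time: 12.02
position: [0.6095, -0.1128, 0.0844]
tool_rot: [0.705, 0.709, 0.0, 0.001]
ft_force: [-3.6, 1.4, 13.2]
grip_width: 0.0087
grip_force: 30.0
```

View pics/end.png

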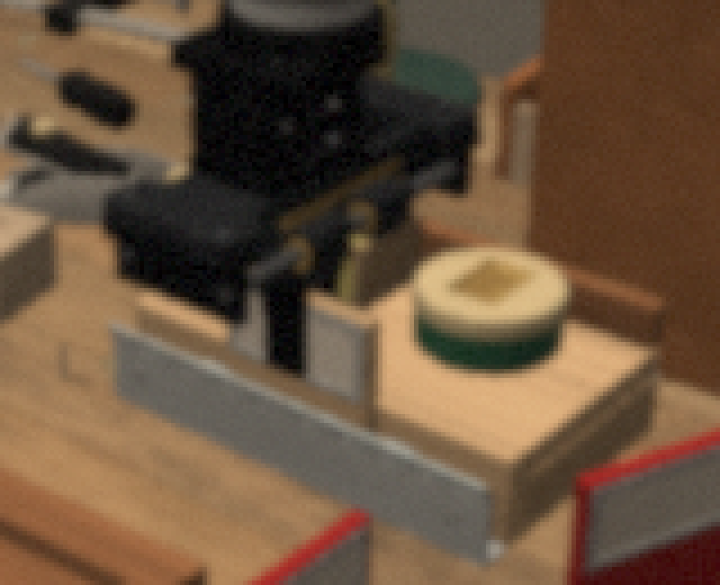

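The picture shows the holder upright behind the lip at about (240–375, 290–425), card outward and between the end blocks. The tin has not moved, at (490,305).

```bash
python3 -c "
from rig import robot; print(robot.hand_in())"
```

```text
the job is handed in; nothing more can be done
None
```

I handed the job in at about 12 s with the wide holder upright in the bay, card outward, and held pressed down at about 14 N with its centre at about 57 mm, the fully-home height; no verdict was returned.

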